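# Eject a lid from its holder and close the enclosure with it, boss down

## Task

Push the ejector slide on the wooden holder all the way so that the aluminium lid rises out of its slot, then take the lid and close the open grey enclosure with it: boss side down inside the mouth, smooth face up, flange lying flat on the rim all round. Let go of it and leave the jar, screwdriver, mug and carton where they are.

Things in the scene. Friction and masses are not known exactly. Their poses are not given: they have to be found in the camera images.
- lid: Loose aluminium lid, about 90 g: flange 60x60x5 mm with a solid boss 44x44x8 mm centred on one face (13 mm thick in all). Origin: centre of the flange's inner face, where the boss begins. +x: normal out of the smooth outer face (at x=+5 mm); the boss points to -x (to x=-8 mm); y, z along the edges. Starts on edge in the slot: z up, boss to the holder's -x, top edge flush.
- holder: Fixed wooden block: 64 mm in x, y from -47.5 to +107.5 mm, 72 mm high. Origin on the bench below the slot; z up, y along the slot. The slot (x from -9 to +6 mm, 63 mm long in y, open at the top) holds the lid. With the slide fully in, the lid's upper edge stands 28 mm above the block and its origin 70 mm above the bench.
- ejector (a joint): Travel of the ejector slide, m: 0 as found, 0.028 pushed fully in (end stop). It moves along the holder's -y, towards the slot, needs about 5 N, lifts the lid by its own travel (hidden lifter), and stays where it is left.
- ejector_face (a point): Middle of the outer (+y) face of the ejector's steel tab: push here towards the holder's -y. The tab is 26 mm in x, 14 mm in y and stands 23 mm above the holder's top; this point is 84 mm above the bench. Axes as the holder's.
- enclosure: Fixed grey die-cast enclosure, 70x70 mm, 40 mm high, open on top; square mouth 46x46 mm, 30 mm deep, flat rim 12 mm broad. Origin at the centre of its underside, z up, x and y along its sides. Ears 5 mm high reach to x = +-50 mm; a black cable gland sticks out to y = +48 mm, no higher than 31 mm.
- rim (a point): Centre of the enclosure's mouth in the plane of the rim, 40 mm above the bench; axes as the enclosure's.
- jar: Bystander: glass jar, 56 mm across, 75 mm high, upright; origin at its underside.
- screwdriver: Bystander: screwdriver lying on the bench at the far right.
- mug: Bystander: white mug, 72 mm across, 80 mm high; origin at its underside.
- carton: Bystander: small cardboard carton 70 x 100 x 50 mm; origin at its underside.
Things that resemble listed ones, but are neither listed nor needed, are in the scene too. What is shaped like the holder but green or pink is not meant. What is shaped like the enclosure but turquoise is not meant.

How it is judged:
By the outcome, as a careful person would: the job done as asked, in the order asked, and still so for the second after the job is handed in, with the robot touching nothing.
It also fails if it takes over 61 s, if anything falls off the work surface, if the arm or the gripper's body presses on something with over 40 N, if the wrist force passes 120 N, or if a joint passes its speed limit or range.

## Robot

A 6-joint arm with a two-finger parallel gripper is mounted at the origin on the work surface. World frame = base frame: x ahead of the robot, y to its left, z up, the work surface at z = 0. Lengths are in mm, angles in rad, forces in N, time in s.
With the tool pointing down it reaches from about 275 to 1000 mm from the base axis. Payload 8.4 kg.
Tool frame: the origin (TCP) lies between the finger pads; the fingertips stand 8 mm ahead of it and the grasp point (between the pads) lies 11 mm behind it (tcp_to_tips is the distance from the TCP to the fingertips, in mm); z points along the fingers, y is the line along which they close (so a half turn about z gives the same grasp; the last joint's range is limited). The gripper opens to 85 mm and grips with 20 to 120 N. Pads are 22 mm wide; open, the fingers measure 114 mm over their backs; the gripper's body (76 mm by 85 mm) begins 54 mm behind the grasp point. The pads swing forward as they close: fully open they stand 13 mm farther back than shut.
Start: joints at [-1.24, 0.353, 1.633, -0, 1.155, -0.002], TCP at [204.18, -590.71, 239.281] pointing down, gripper open.
Joint ranges: [-2.63, 2.63], [-0.92, 2.1], [0.06, 2.66], [-1.3, 4.44], [0, 2.69], [-3.02, 3.02]. Speed limits (rad/s): [2.22, 2.22, 2.79, 3.14, 3.14, 3.14].

## Interface

Orientations are given as [roll, pitch, yaw] about the fixed x, y, z axes, in that order (R = Rz(yaw) Ry(pitch) Rx(roll)).
In Python, from rig import * gives the robot as it stands.
- The arm moves only by the tool step_arm, never from a script. Its argument "motion" is a list of rows, each an object with "claw": the finger opening in mm, from 0 to 85.4; "delta_pos": the shift along the tool's x, y, z in mm, a list of three; "turn": the turn about the tool's z in rad. In form: [{"claw": claw, "delta_pos": [dx, dy, dz], "turn": turn}, ...]. A call has 1 to 8 rows; each row shifts and turns the commanded pose from where the row before left it, along the tool's axes as they then stand; what a row does not reach is not made up. A row lasts 1/12 s, in which the tool goes at most 41.7 mm and 7.16 degrees, less where a joint would pass 70% of its speed; a pose out of reach is approached as far as the arm can. A call is refused whole if a number of a shift passes 41.7 or a number of a turn 0.125, either way. A call with a gripper value outside its range is refused whole. The fingers move at their own pace and stop on an object; "force" is the grip in N (left out, the last holds). Time passes only in rows, so rows that do not move let the fingers close. It gives the time, the measured TCP pose, the force, the opening and the grip force at its end, in the units of the state.
- sense(): the state, without advancing time (a new reading comes with each control period).
- grab_frame(name): name is "scene" or "side" or "wrist"; returns a dict with "img" (400x640x3 uint8, red, green, blue), "vertical_fov" (degrees; the focal length in pixels is half the picture's height over the tangent of half this angle, whatever the lens; pixels are square), "cx", "cy" (the principal point, pixels), "D" ([k1, k2, p1, p2, k3] as OpenCV has them; the pictures are not rectified), "R" (3x3) and "t" (3): a world point X has camera coordinates R X + t. Camera axes: x right, y down, z forward; pixel columns grow to the right and rows downward; lengths in mm; the calibration is good to about 2 mm. A picture is of the moment at which its call begins. There is no depth.
- sign_off(): hands the job in; it is judged then, once.
The state is a dict: "clock": time; "qpos": joint angles; "qvel": joint speeds; "joint_efforts": joint torques, N m; "eef_pos": TCP position; "tcp_rot": TCP orientation; "contact_force": force on the tool from outside, world axes, zero at the start; "wrist_torque": the same for the moment, N m; "opening": opening from 0.0 (shut) to 1.0 (fully open); "grasp_force": force on a finger pad.
Only numpy, scipy, OpenCV 4.12 (cv2) and the standard library are available. Lean on these libraries where they do the work, as an engineer would, in place of code of your own. Each camera call takes 0.05 s, during which the arm holds its last target. There are 200 camera calls.

## Working session

There is one attempt and no reset: what is moved stays moved. The work goes in short steps, Python scripts to look and compute and a tool call to move; the robot and the scene stay as the last step left them, time stands still between calls to the robot, and variables do not carry over. Pictures are saved under pics/ and viewed, at most 10 in all, crops included, and the job is handed in when it is done.

Besides the shell and the picture viewer there is one more tool, called after "Emit:" as a command line: name --argument value ..., lists and objects as JSON in quotes. step_arm: Moves the arm, as the interface text tells. Its arguments: {"type":"object","properties":{"motion":{"type":"array","items":{"type":"object","properties":{"claw":{"type":"number"},"delta_pos":{"type":"array","items":{"type":"number"}},"turn":{"type":"number"}}}},"force":{"type":"number"}},"required":["motion"]}

```bash
mkdir -p pics; ls; cat > h.py <<'E'
from rig import *
import numpy as np, cv2
def K(f):
    h=f["img"].shape[0]; fl=h/2/np.tan(np.radians(f["vertical_fov"])/2)
    return np.array([[fl,0,f["cx"]],[0,fl,f["cy"]],[0,0,1.]])
def ray(f,px):
    R=np.array(f["R"]);t=np.array(f["t"])
    u=cv2.undistortPoints(np.array([[px]],float),K(f),np.array(f["D"],float))[0,0]
    d=R.T@np.array([u[0],u[1],1]); return -R.T@t,d/np.linalg.norm(d)
def onz(f,px,z):
    o,d=ray(f,px); return o+d*(z-o[2])/d[2]
def two(f,p,g,q):
    o,d=ray(f,p);a,b=ray(g,q)
    s=np.linalg.lstsq(np.c_[d,-b],a-o,rcond=None)[0]
    x,y=o+d*s[0],a+b*s[1]; return (x+y)/2,np.linalg.norm(x-y)
def proj(f,X):
    R=np.array(f["R"]);t=np.array(f["t"])
    return cv2.projectPoints(np.array(X,float).reshape(-1,1,3),cv2.Rodrigues(R)[0],t,K(f),np.array(f["D"],float))[0][:,0]
def snap(n,name):
    f=grab_frame(n); cv2.imwrite(f"pics/{name}.png",f["img"][:,:,::-1]); np.save(f"pics/{name}.npy",f,allow_pickle=True); return f
def load(name): return np.load(f"pics/{name}.npy",allow_pickle=True).item()
E
python3 - <<'E'
from h import *
a=snap("scene","s0");b=snap("side","d0")
for f in(a,b): print(-np.array(f["R"]).T@f["t"],f["vertical_fov"],f["D"])
print(sense())
E
```

```text
pics
[ 899.43275463 -699.18924039  868.89102423] 52.87392850776379 [-0.08402216  0.          0.          0.          0.        ]
[353.57076467 699.91380418 915.60036732] 48.30944008431373 [-0.06265415  0.          0.          0.          0.        ]
{'clock': 0.1, 'qpos': array([-1.24040765e+00,  3.53573129e-01,  1.63406914e+00,  2.71824031e-05,
        1.15519850e+00, -2.42319017e-03]), 'qvel': array([ 6.99304213e-04, -1.87907362e-03, -2.36840941e-03,  4.43418666e-04,
        6.40425216e-04,  3.37093372e-05]), 'joint_efforts': array([-2.52651298e-04, -6.06356335e+01, -3.42817748e+01, -8.55140888e-05,
        3.77841963e-03,  2.43363968e-05]), 'eef_pos': array([ 204.04589843, -590.30734332,  238.63633507]), 'tcp_rot': array([-3.14034460e+00, -2.78791247e-05,  3.32800858e-01]), 'contact_force': array([0.76040681, 0.03979179, 0.39448315]), 'wrist_torque': array([ 0.00713646, -0.01113723,  0.00068538]), 'grasp_force': 0.0, 'opening': 0.9980958098037602}
```

View pics/s0.png

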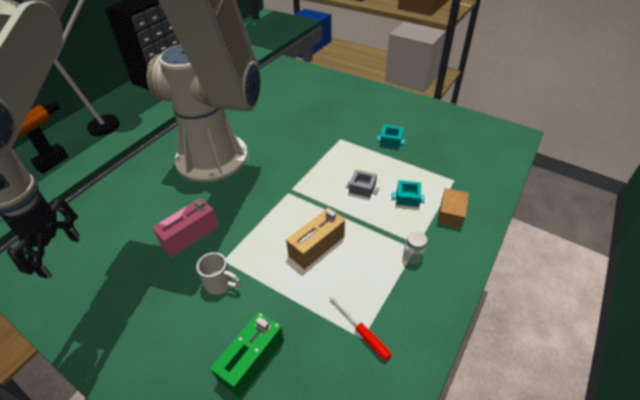

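View pics/d0.png

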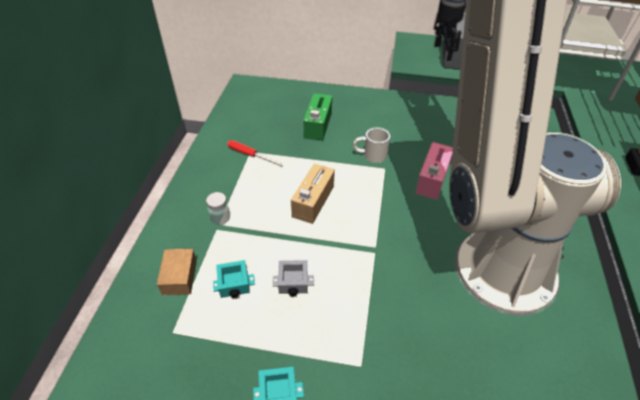

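The scene view shows the wooden holder at about (316,237) with its tab at (331,214). The grey enclosure is at (362,182). In the side view the holder is at (313,192), tab (306,193), and the enclosure at (293,275).

What could be mistaken for them in the scene view:
- Holder: pink at (186,226) and green at (249,350). I choose the wooden one.
- Enclosure: turquoise at (408,192) and (391,135). I choose the grey one.

```bash
python3 - <<'E'
from h import *
a=load("s0");b=load("d0")
print("holder tab top",two(a,(331,212),b,(305,191)))
print("encl",two(a,(362,178),b,(293,270)))
for f,ax in((a,"s"),(b,"d")):
    hsv=cv2.cvtColor(f["img"],cv2.COLOR_RGB2HSV)
    m=cv2.inRange(hsv,(8,70,60),(24,255,255))
    n,l,s,c=cv2.connectedComponentsWithStats(m)
    for i in range(1,n):
        if s[i,4]>150: print(ax,s[i],c[i],onz(f,c[i],60))
# crop
A=cv2.resize(a["img"][160:280,270:430],(800,600),interpolation=cv2.INTER_CUBIC)
cv2.imwrite("pics/c0.png",A[:,:,::-1])
E
```

```text
holder tab top (array([528.9351207 , -83.82561691,  92.14311141]), np.float64(1.2325271018413624))
encl (array([514.3932652 , 125.93092625,  41.60361545]), np.float64(1.9629407988955432))
s [ 306    0  147   30 2105] [399.40095012   9.78859857] [  64.70644596 1404.74856424   60.        ]
s [456   0  20  24 244] [464.3852459    8.14344262] [ 356.32209962 1624.63210579   60.        ]
s [ 310   38  128   59 2295] [359.91416122  61.65969499] [167.8371949 757.4632     60.       ]
s [441  67  19  31 282] [449.10283688  78.81914894] [544.94960174 814.72178583  60.        ]
s [ 17 105  32  32 466] [ 33.08154506 118.27467811] [-717.49544122 -231.69989242   60.        ]
s [439 189  30  39 879] [453.2036405  207.35153584] [795.17865924 132.1011401   60.        ]
s [ 287  208   58   61 1814] [314.98015436 238.83406836] [ 527.58474051 -160.31450931   60.        ]
s [   0  313   38   71 1460] [ 12.57876712 350.57534247] [ 129.20542521 -781.50172887   60.        ]
d [ 291  164   43   59 1357] [312.49668386 193.55195284] [ 513.69069677 -109.09302771   60.        ]
d [ 157  249   37   46 1396] [175.36461318 271.26289398] [777.06085854 191.94886178  60.        ]
```

View pics/c0.png

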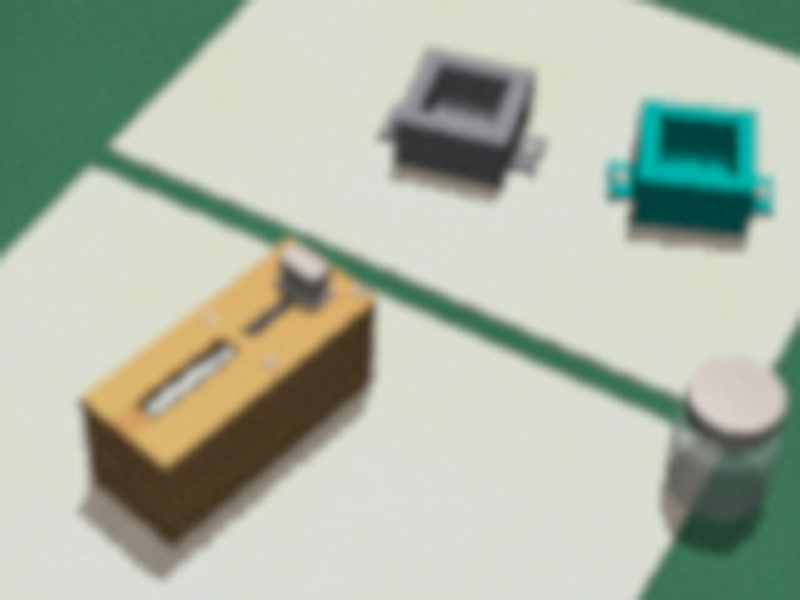

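```bash
cat >> h.py <<'E'
from scipy.spatial.transform import Rotation as Ro
def tool(world_delta):
    return np.round(Ro.from_euler("xyz",sense()["tcp_rot"]).as_matrix().T@np.array(world_delta,float),1)
def goto(P): return tool(np.array(P,float)-sense()["eef_pos"])
E
python3 - <<'E'
from h import *
a=load("s0")
P=np.array([onz(a,(270+x/5,160+y/5),72) for x,y in((82,402),(290,238),(373,300),(165,467))])
print(P.round(0)); L=(P[1]+P[2]-P[0]-P[3])/2; print(np.linalg.norm(L),np.linalg.norm(P[0]-P[3]),np.degrees(np.arctan2(L[1],L[0])))
u=L/np.linalg.norm(L); O=P.mean(0)-30*u; print("slot centre",O,"face",O+84*u)
print(P.mean(0))
f=snap("wrist","w0"); R=np.array(f["R"]); print("cam",-R.T@f["t"],R,f["vertical_fov"])
s=sense(); print(goto([470,-130,300]),s["tcp_rot"])
E
```

```text
[[ 474. -210.   72.]
 [ 505.  -58.   72.]
 [ 566.  -74.   72.]
 [ 533. -222.   72.]]
153.88486828165364 60.085309850970305 78.08339325226119
slot centre [ 512.99242237 -170.50419282   72.        ] face [530.33739674 -88.31446192  72.        ]
[ 519.18705607 -141.1507175    72.        ]
cam [ 272.22366958 -566.4339306   374.38987231] [[ 3.27280296e-01 -9.44927253e-01 -3.06013925e-04]
 [-9.05695883e-01 -3.13784628e-01  2.85051179e-01]
 [-2.69448650e-01 -9.30144787e-02 -9.58512249e-01]] 65.6521003511928
[ 401.7 -348.3  -60.9] [-3.14050514e+00 -7.66986912e-06  3.32813584e-01]
```

```bash
python3 - <<'E'
from h import *
print(goto([505,10,300]))
E
```

```text
[ 480.5 -469.2  -60.8]
```

Emit:
step_arm --motion '[{"claw": 85,"delta_pos": [26,-25,-4],"turn": 0},{"claw": 85,"delta_pos": [26,-25,-4],"turn": 0},{"claw": 85,"delta_pos": [26,-25,-4],"turn": 0},{"claw": 85,"delta_pos": [26,-25,-4],"turn": 0},{"claw": 85,"delta_pos": [26,-25,-4],"turn": 0},{"claw": 85,"delta_pos": [26,-25,-4],"turn": 0},{"claw": 85,"delta_pos": [26,-25,-4],"turn": 0},{"claw": 85,"delta_pos": [26,-25,-4],"turn": 0}]'

```text
clock: 0.82
eef_pos: [335.7, -332.0, 271.4]
tcp_rot: [-3.141, -0.0, 0.332]
contact_force: [1.0, -0.8, -0.2]
opening: 0.996
grasp_force: 0.0
```

Emit:
step_arm --motion '[{"claw": 85,"delta_pos": [26,-25,-4],"turn": 0},{"claw": 85,"delta_pos": [26,-25,-4],"turn": 0},{"claw": 85,"delta_pos": [26,-25,-4],"turn": 0},{"claw": 85,"delta_pos": [26,-25,-4],"turn": 0},{"claw": 85,"delta_pos": [26,-25,-4],"turn": 0},{"claw": 85,"delta_pos": [26,-25,-4],"turn": 0},{"claw": 85,"delta_pos": [26,-25,-4],"turn": 0},{"claw": 85,"delta_pos": [26,-25,-4],"turn": 0}]'

```text
clock: 1.48
eef_pos: [467.0, -75.0, 303.5]
tcp_rot: [3.141, -0.0, 0.333]
contact_force: [0.2, -0.5, -0.2]
opening: 0.994
grasp_force: 0.0
```

Emit:
step_arm --motion '[{"claw": 85,"delta_pos": [0,0,0],"turn": -0.12},{"claw": 85,"delta_pos": [0,0,0],"turn": -0.12},{"claw": 85,"delta_pos": [0,0,0],"turn": -0.12},{"claw": 85,"delta_pos": [0,0,0],"turn": -0.12},{"claw": 85,"delta_pos": [0,0,0],"turn": -0.12},{"claw": 85,"delta_pos": [0,0,0],"turn": -0.12},{"claw": 85,"delta_pos": [0,0,0],"turn": -0.12},{"claw": 85,"delta_pos": [0,0,0],"turn": -0.12}]'

```text
clock: 2.15
eef_pos: [466.5, -76.7, 303.1]
tcp_rot: [-3.141, 0.0, 1.299]
contact_force: [-0.7, 0.1, 0.3]
opening: 0.993
grasp_force: 0.0
```

```bash
python3 - <<'E'
from h import *
s=sense();print(s["clock"],s["eef_pos"],s["tcp_rot"],s["qpos"]);print(goto([505,10,300]))
snap("wrist","w1")
E
```

```text
2.15 [466.48051222 -76.69972326 303.08393773] [-3.14112905e+00  4.57628144e-05  1.29875355e+00] [-1.66139467e-01  4.96695857e-02  1.86925441e+00  3.72169964e-06
  1.22313450e+00  1.05902051e-01]
[93.9 13.8  3.1]
```

View pics/w1.png

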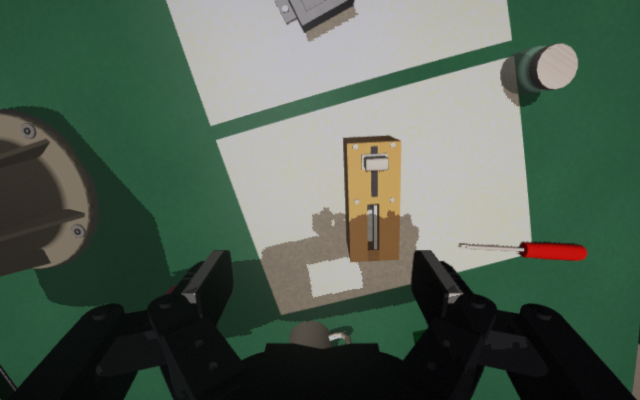

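The wrist view shows the holder top from about (345,141) to (399,261), with the tab at (375,162) and the lid edge in the slot at (373,228). The enclosure is only partly in view, near (318,12). I'll take a second place farther along +y.

Emit:
step_arm --motion '[{"claw": 0,"delta_pos": [30,5,1],"turn": 0},{"claw": 0,"delta_pos": [30,5,1],"turn": 0},{"claw": 0,"delta_pos": [30,5,1],"turn": 0},{"claw": 0,"delta_pos": [0,0,0],"turn": -0.04},{"claw": 0,"delta_pos": [0,0,0],"turn": 0}]'

```text
clock: 2.62
eef_pos: [506.0, 6.9, 299.9]
tcp_rot: [-3.141, 0.0, 1.334]
contact_force: [-0.2, 0.1, -0.1]
opening: 0.291
grasp_force: 0.0
```

```bash
cat > m.py <<'E'
from h import *
a=load("w1"); b=snap("wrist","w2")
def hold(f):
    hsv=cv2.cvtColor(f["img"],cv2.COLOR_RGB2HSV)
    m=cv2.inRange(hsv,(10,90,60),(28,255,255))
    n,l,s,c=cv2.connectedComponentsWithStats(cv2.morphologyEx(m,cv2.MORPH_CLOSE,np.ones((9,9))))
    i=1+np.argmax(s[1:,4]); cs=max(cv2.findContours((l==i).astype(np.uint8),cv2.RETR_EXTERNAL,cv2.CHAIN_APPROX_NONE)[0],key=cv2.contourArea)
    W=np.array([onz(f,p[0],72)[:2] for p in cs],np.float32)
    r=cv2.minAreaRect(W); ap=cv2.approxPolyDP(cs,6,True)[:,0]
    return r,ap,s[i]
if __name__=="__main__":
    print(sense()["eef_pos"],sense()["tcp_rot"])
    for f in(a,b): print(hold(f))
E
python3 m.py
```

```text
[505.64813459   6.09429535 299.94887259] [-3.14082336e+00  4.45863624e-04  1.33167269e+00]
(((516.1868896484375, -135.00460815429688), (161.5506591796875, 66.80147552490234), 77.88533020019531), array([[388, 136],
       [345, 139],
       [351, 261],
       [398, 259],
       [400, 141]], dtype=int32), array([ 345,  136,   56,  126, 5599], dtype=int32))
(((518.8941040039062, -128.40594482421875), (175.19461059570312, 64.25352478027344), 76.99481964111328), array([[373, 202],
       [331, 203],
       [332, 321],
       [352, 320],
       [344, 228],
       [368, 227],
       [364, 248],
       [380, 258],
       [382, 217]], dtype=int32), array([ 331,  202,   52,  120, 3147], dtype=int32))
```

View pics/w2.png

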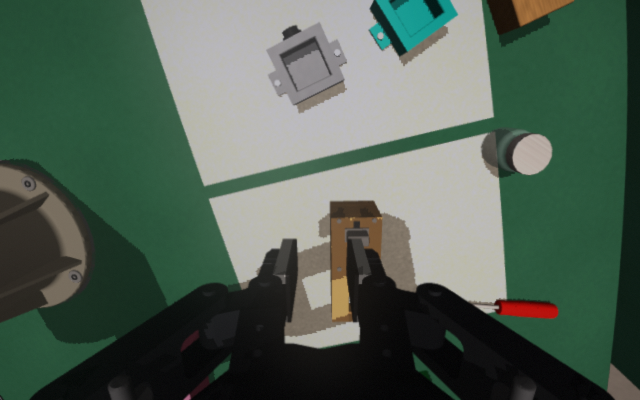

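```bash
python3 - <<'E'
from h import *
a=load("w1");b=load("w2")
print("farR h",two(a,(400,141),b,(382,217)))
P=np.array([onz(a,p,72) for p in((400,141),(398,260),(351,261))]); print(P.round(1))
v=P[0]-P[1];w=P[1]-P[2]
print(np.linalg.norm(v),np.degrees(np.arctan2(v[1],v[0])),np.linalg.norm(w),np.degrees(np.arctan2(w[1],w[0])))
u=v/np.linalg.norm(v); C=(P[0]+P[2])/2; O=C-30*u; print("C",C,"O",O)
# tab top front edge etc
for p in((375,155),(375,169),(363,156),(388,156)): 
    X=onz(a,p,95); print(p,X.round(1),(X-O)@u)
for p in((369,205),(380,205),(368,250),(379,249),(373,228)): 
    X=onz(a,p,72); n=np.array([u[1],-u[0],0]);print(p,X.round(1),((X-O)@u).round(1),((X-O)@n).round(1))
c=cv2.resize(b["img"][10:115,255:360],(590,590),interpolation=cv2.INTER_CUBIC)
d=cv2.resize(a["img"][130:270,335:410],(200,373),interpolation=cv2.INTER_CUBIC)
o=np.zeros((590,800,3),np.uint8);o[:,:590]=c;o[:373,600:]=d
cv2.imwrite("pics/c2.png",o[:,:,::-1])
E
```

```text
farR h (array([564.55528723, -69.75806214,  71.55689434]), np.float64(0.9494710269874231))
[[ 564.   -69.5   72. ]
 [ 530.7 -221.7   72. ]
 [ 470.4 -206.2   72. ]]
155.84340719123327 77.65388756913184 62.22525674397712 -14.477537128260224
C [ 517.22485401 -137.82559313   72.        ] O [ 510.81035431 -167.13180737   72.        ]
(375, 155) [528.9 -73.3  95. ] 95.52042905045117
(375, 169) [525.4 -88.8  95. ] 79.6383621671004
(363, 156) [515.7 -70.8  95. ] 95.12260196345373
(388, 156) [542.7 -78.3  95. ] 93.62148657696687
(369, 205) [ 510.8 -136.8   72. ] 29.6 -6.5
(380, 205) [ 524.  -140.5   72. ] 28.8 7.2
(368, 250) [ 495.7 -196.6   72. ] -32.1 -8.5
(379, 249) [ 509.8 -199.2   72. ] -31.5 5.9
(373, 228) [ 508.8 -168.2   72. ] -1.5 -1.8
```

View pics/c2.png

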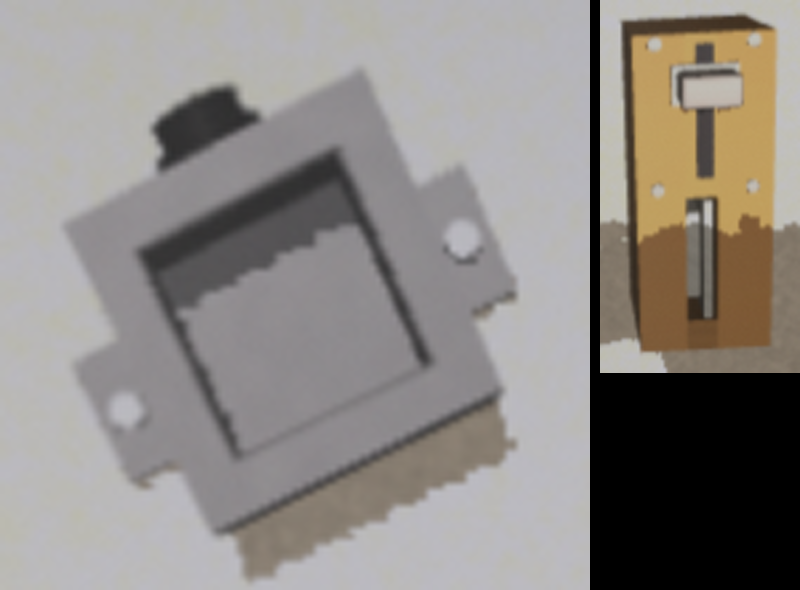

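```bash
python3 - <<'E'
from h import *
a=load("w1");b=load("w2")
D=lambda x,y:(335+(x-600)/2.667,130+y/2.667)
P=np.array([onz(a,D(*p),72) for p in((632,35),(776,31),(769,344),(641,351))])
L=(P[0]+P[1]-P[2]-P[3])/2; u=L/np.linalg.norm(L);n=np.array([u[1],-u[0],0]);C=P.mean(0);O=C-30*u
print(np.linalg.norm(L),np.linalg.norm(P[0]-P[1]),np.linalg.norm(P[2]-P[3]),np.arctan2(u[1],u[0]),"O",O)
for p in((682,83),(742,81),(683,107),(743,107)): 
    X=onz(a,D(*p),95); print((X-O)@u,(X-O)@n)
for p in((688,200),(716,200),(688,318),(717,318),(711,199),(711,318)): 
    X=onz(a,D(*p),72); print(((X-O)@u).round(1),((X-O)@n).round(1))
E=lambda x,y:(255+x/5.619,10+y/5.619)
for q in (((63,227),(360,70),(500,392),(215,532)),((137,250),(338,150),(432,362),(238,458))):
    Q=np.array([onz(b,E(*p),40) for p in q]); r=cv2.minAreaRect(Q[:,:2].astype(np.float32))
    e=(Q[1]+Q[2]-Q[0]-Q[3]);g=Q[0]+Q[1]-Q[2]-Q[3]
    print(Q.mean(0),r,np.arctan2(e[1],e[0]),np.arctan2(g[1],g[0])-np.pi/2)
f=O+90*u; print(goto([*(O+140*u)[:2],150]),sense()["qpos"][5])
E
```

```text
154.39228947315746 63.6830482090268 63.49120101468259 1.3511717157646963 O [ 510.72060227 -167.53687593   72.        ]
89.54863125655729 -13.195532190423208
89.13942660622938 12.077010755787583
79.2629320677505 -12.89978318523493
77.97841359358053 12.58696970004755
30.1 -7.9
29.4 5.2
-30.6 -8.4
-31.4 5.9
30.0 2.9
-31.2 2.9
[515.31965266 128.06203714  40.        ] ((515.329833984375, 127.9087905883789), (69.29240417480469, 69.95661163330078), 12.162064552307129) 0.20784881609654995 0.21290947363927604
[515.78417776 128.35301591  40.        ] ((515.6484375, 128.45350646972656), (46.62090301513672, 47.02522277832031), 11.8479585647583) 0.1975318311902071 0.21160113188251217
[-27.4  43.4 149.9] 0.2484586620543261
```

```bash
python3 - <<'E'
from h import *
u=np.array([np.cos(1.351),np.sin(1.351),0]);O=np.array([510.7,-167.5,0])
print(goto([*(O+120*u)[:2],84]))
E
```

```text
[-47.4  43.9 215.9]
```

Emit:
step_arm --motion '[{"claw": 0,"delta_pos": [-24,22,20],"turn": -0.02},{"claw": 0,"delta_pos": [-23,22,36],"turn": 0},{"claw": 0,"delta_pos": [0,0,40],"turn": 0},{"claw": 0,"delta_pos": [0,0,40],"turn": 0},{"claw": 0,"delta_pos": [0,0,40],"turn": 0},{"claw": 0,"delta_pos": [0,0,25],"turn": 0},{"claw": 0,"delta_pos": [0,0,15],"turn": 0},{"claw": 0,"delta_pos": [0,0,0],"turn": 0}]'

```text
clock: 3.33
eef_pos: [532.9, -47.2, 85.8]
tcp_rot: [-3.135, 0.001, 1.349]
contact_force: [-0.5, -0.1, 0.2]
opening: -0.001
grasp_force: 0.0
```

```bash
python3 - <<'E'
from h import *
u=np.array([np.cos(1.351),np.sin(1.351),0]);O=np.array([510.7,-167.5,0]);n=np.array([u[1],-u[0],0])
s=sense();d=s["eef_pos"]-O;print(d@u,d@n,d[2],s["tcp_rot"])
E
```

```text
122.30320351518698 -4.531127890572346 85.80281604146248 [-3.13544730e+00  9.55135761e-04  1.34910786e+00]
```

Emit:
step_arm --motion '[{"claw": 0,"delta_pos": [-8,4,1],"turn": 0},{"claw": 0,"delta_pos": [-8,0,0],"turn": 0},{"claw": 0,"delta_pos": [-5,0,0],"turn": 0},{"claw": 0,"delta_pos": [-4,0,0],"turn": 0},{"claw": 0,"delta_pos": [-4,0,0],"turn": 0}]'

```text
clock: 3.75
eef_pos: [534.8, -76.1, 89.6]
tcp_rot: [3.138, -0.001, 1.351]
contact_force: [2.7, 5.4, -0.3]
opening: -0.001
grasp_force: 2.8
```

Emit:
step_arm --motion '[{"claw": 0,"delta_pos": [-4,0,0],"turn": 0},{"claw": 0,"delta_pos": [-4,0,0],"turn": 0},{"claw": 0,"delta_pos": [-4,0,0],"turn": 0},{"claw": 0,"delta_pos": [-2,0,0],"turn": 0}]'

```text
clock: 4.08
eef_pos: [531.8, -89.7, 89.6]
tcp_rot: [3.138, -0.001, 1.352]
contact_force: [2.8, 4.8, 0.0]
opening: 0.003
grasp_force: 2.7
```

Emit:
step_arm --motion '[{"claw": 0,"delta_pos": [-4,0,0],"turn": 0},{"claw": 0,"delta_pos": [-3,0,0],"turn": 0},{"claw": 0,"delta_pos": [-1.5,0,0],"turn": 0},{"claw": 0,"delta_pos": [0,0,0],"turn": 0}]'

```text
clock: 4.42
eef_pos: [530.6, -95.3, 89.7]
tcp_rot: [3.138, -0.005, 1.349]
contact_force: [6.1, 21.3, 0.1]
opening: -0.001
grasp_force: 11.6
```

Emit:
step_arm --motion '[{"claw": 0,"delta_pos": [-1,0,0],"turn": 0},{"claw": 0,"delta_pos": [-1,0,0],"turn": 0},{"claw": 0,"delta_pos": [0,0,0],"turn": 0}]'

```text
clock: 4.67
eef_pos: [530.6, -95.6, 89.8]
tcp_rot: [3.138, -0.008, 1.349]
contact_force: [8.9, 33.3, 1.0]
opening: 0.001
grasp_force: 17.1
```

Emit:
step_arm --motion '[{"claw": 0,"delta_pos": [8,0,0],"turn": 0},{"claw": 0,"delta_pos": [8,0,-10],"turn": 0},{"claw": 50,"delta_pos": [0,0,-40],"turn": 0},{"claw": 50,"delta_pos": [0,0,-40],"turn": 0},{"claw": 50,"delta_pos": [0,0,-20],"turn": 0},{"claw": 50,"delta_pos": [0,0,0],"turn": 0}]'

```text
clock: 5.17
eef_pos: [534.6, -84.8, 204.6]
tcp_rot: [3.132, -0.0, 1.352]
contact_force: [1.4, -0.7, -0.3]
opening: 0.565
grasp_force: 0.0
```

```bash
python3 - <<'E'
from h import *
u=np.array([np.cos(1.351),np.sin(1.351),0]);O=np.array([510.7,-167.5,0]);n=np.array([u[1],-u[0],0])
s=sense();d=s["eef_pos"]-O;print(d@u,d@n,d[2],s["tcp_rot"],s["opening"])
f=snap("wrist","w3")
q=proj(f,[O-2*n+np.array([0,0,100])]); print(q)
E
```

```text
85.9052897804055 5.328994014712261 204.63439427551236 [ 3.13186295e+00 -2.79679224e-05  1.35242552e+00] 0.5649072020793937
[[312.48988517 291.1351251 ]]
```

View pics/w3.png

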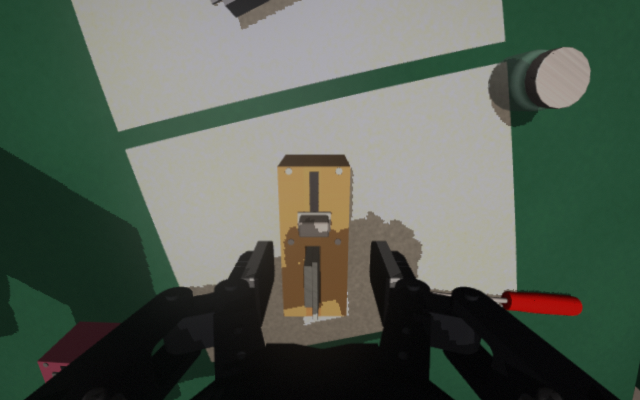

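The ejector is fully in and the lid stands proud of the slot, its edge at about (314,290), in line with the prediction. Next I move above it, then down.

Emit:
step_arm --motion '[{"claw": 50,"delta_pos": [-29,-2,10],"turn": 0},{"claw": 50,"delta_pos": [-29,-2,10],"turn": 0},{"claw": 50,"delta_pos": [-28,-3,10],"turn": 0},{"claw": 50,"delta_pos": [0,0,20],"turn": 0},{"claw": 50,"delta_pos": [0,0,20],"turn": 0},{"claw": 50,"delta_pos": [0,0,0],"turn": 0}]'

```text
clock: 5.72
eef_pos: [503.0, -166.3, 124.5]
tcp_rot: [-3.135, -0.0, 1.351]
contact_force: [-1.1, 0.5, 0.4]
opening: 0.586
grasp_force: 0.0
```

```bash
python3 - <<'E'
from h import *
u=np.array([np.cos(1.351),np.sin(1.351),0]);O=np.array([510.7,-167.5,0]);n=np.array([u[1],-u[0],0])
s=sense();d=s["eef_pos"]-O;print(d@u,d@n,d[2],s["tcp_rot"],s["opening"])
E
```

```text
-0.47935422372883574 -7.824513271217078 124.52095950737572 [-3.13505046e+00 -4.33545843e-04  1.35124213e+00] 0.5858654515403718
```

Emit:
step_arm --motion '[{"claw": 50,"delta_pos": [0,6,10],"turn": 0},{"claw": 50,"delta_pos": [0,0,10],"turn": 0},{"claw": 40,"delta_pos": [0,0,12],"turn": 0},{"claw": 40,"delta_pos": [0,0,3],"turn": 0},{"claw": 40,"delta_pos": [0,0,0],"turn": 0}]'

```text
clock: 6.13
eef_pos: [511.8, -167.3, 92.4]
tcp_rot: [-3.14, -0.0, 1.353]
contact_force: [0.1, 0.4, -0.5]
opening: 0.468
grasp_force: 0.0
```

```bash
python3 - <<'E'
from h import *
u=np.array([np.cos(1.351),np.sin(1.351),0]);O=np.array([510.7,-167.5,0]);n=np.array([u[1],-u[0],0])
s=sense();d=s["eef_pos"]-O;print(d@u,d@n,d[2],s["tcp_rot"],s["opening"],s["contact_force"])
E
```

```text
0.44232689006590176 1.0087629979568358 92.37884737719497 [-3.14024603e+00 -9.23899927e-05  1.35331512e+00] 0.46797372810174503 [ 0.13629685  0.44748576 -0.49485269]
```

Emit:
step_arm --motion '[{"claw": 40,"delta_pos": [0,-2.5,4],"turn": 0},{"claw": 40,"delta_pos": [0,0,4],"turn": 0},{"claw": 30,"delta_pos": [0,0,0],"turn": 0},{"claw": 25,"delta_pos": [0,0,0],"turn": 0}]'

```text
clock: 6.47
eef_pos: [509.6, -167.1, 85.2]
tcp_rot: [3.141, 0.0, 1.353]
contact_force: [0.7, 0.1, 1.0]
opening: 0.292
grasp_force: 0.0
```

Emit:
step_arm --motion '[{"claw": 5,"delta_pos": [0,0,0],"turn": 0},{"claw": 5,"delta_pos": [0,0,0],"turn": 0},{"claw": 5,"delta_pos": [0,0,0],"turn": 0},{"claw": 5,"delta_pos": [0,0,0],"turn": 0}]' --force 30

```text
clock: 6.8
eef_pos: [509.8, -167.2, 85.3]
tcp_rot: [3.141, 0.0, 1.353]
contact_force: [-0.7, 1.5, 3.6]
opening: 0.141
grasp_force: 34.3
```

Emit:
step_arm --motion '[{"claw": 5,"delta_pos": [0,0,-8],"turn": 0},{"claw": 5,"delta_pos": [0,0,-14],"turn": 0},{"claw": 5,"delta_pos": [0,0,-20],"turn": 0},{"claw": 5,"delta_pos": [0,0,-25],"turn": 0},{"claw": 5,"delta_pos": [0,0,-15],"turn": 0},{"claw": 5,"delta_pos": [0,0,0],"turn": 0}]'

```text
clock: 7.3
eef_pos: [511.6, -167.8, 170.8]
tcp_rot: [3.136, 0.001, 1.353]
contact_force: [1.3, 0.0, -0.5]
opening: 0.142
grasp_force: 33.8
```

```bash
python3 - <<'E'
from h import *
s=sense();print(s["eef_pos"],s["grasp_force"],s["opening"]);print(goto([440,10,165]))
snap("side","d3")
E
```

```text
[ 511.5801193  -167.78799552  170.77040498] 33.79827797412872 0.14200368706660532
[ 158.1 -108.4    5.1]
```

Emit:
step_arm --motion '[{"claw": 5,"delta_pos": [20,-14,0],"turn": 0},{"claw": 5,"delta_pos": [25,-17,0],"turn": 0},{"claw": 5,"delta_pos": [25,-17,0],"turn": 0},{"claw": 5,"delta_pos": [25,-17,0],"turn": 0},{"claw": 5,"delta_pos": [25,-17,0],"turn": 0},{"claw": 5,"delta_pos": [20,-14,5],"turn": 0},{"claw": 5,"delta_pos": [12,-8,10],"turn": 0},{"claw": 5,"delta_pos": [6,-4,10],"turn": 0}]'

```text
clock: 8.02
eef_pos: [436.8, 12.1, 141.1]
tcp_rot: [-3.14, -0.0, 1.354]
contact_force: [0.1, 0.1, -0.5]
opening: 0.143
grasp_force: 33.8
```

Emit:
step_arm --motion '[{"claw": 5,"delta_pos": [0,0,25],"turn": 0},{"claw": 5,"delta_pos": [0,0,25],"turn": 0},{"claw": 5,"delta_pos": [0,0,15],"turn": 0},{"claw": 5,"delta_pos": [0,0,10],"turn": 0},{"claw": 5,"delta_pos": [0,0,5],"turn": 0},{"claw": 5,"delta_pos": [0,0,0],"turn": 0},{"claw": 5,"delta_pos": [0,0,0],"turn": 0}]'

```text
clock: 8.6
eef_pos: [438.5, 10.4, 62.2]
tcp_rot: [-3.141, 0.0, 1.353]
contact_force: [0.1, 0.2, -1.2]
opening: 0.139
grasp_force: 33.7
```

```bash
python3 - <<'E'
from h import *
s=sense();print(s["eef_pos"],s["tcp_rot"],s["grasp_force"],s["opening"])
snap("side","d4");snap("scene","s4")
a=load("s4")["img"];b=load("d4")["img"]
p=[int(v) for v in proj(load("s4"),[[440,10,60]])[0]];q=[int(v) for v in proj(load("d4"),[[440,10,60]])[0]];print(p,q)
A=a[p[1]-60:p[1]+60,p[0]-60:p[0]+60];B=b[q[1]-60:q[1]+60,q[0]-60:q[0]+60]
cv2.imwrite("pics/c4.png",cv2.resize(np.hstack([A,B]),(800,400),interpolation=cv2.INTER_CUBIC)[:,:,::-1])
E
```

```text
[438.45799147  10.40916208  62.20651732] [-3.14143175e+00  5.99858492e-05  1.35264404e+00] 33.74791145324707 0.13917415079538722
[321, 187] [332, 231]
```

View pics/c4.png

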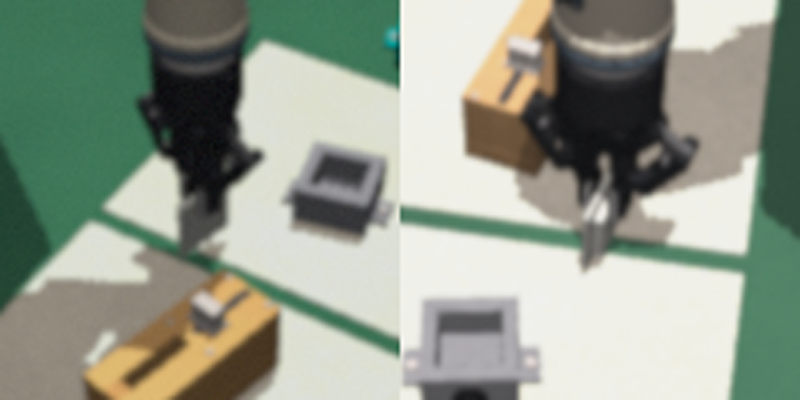

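The lid is held upright between the pads at crop pixels (200,220) in the scene view and (600,225) in the side view, just above the bench and clear of everything. I'll lower it until it touches.

Emit:
step_arm --motion '[{"claw": 5,"delta_pos": [0,0,6],"turn": 0},{"claw": 5,"delta_pos": [0,0,5],"turn": 0},{"claw": 5,"delta_pos": [0,0,3],"turn": 0},{"claw": 5,"delta_pos": [0,0,1],"turn": 0},{"claw": 5,"delta_pos": [0,0,0],"turn": 0}]'

```text
clock: 9.12
eef_pos: [438.1, 10.5, 46.7]
tcp_rot: [-3.141, 0.0, 1.353]
contact_force: [-0.3, 0.1, 0.1]
opening: 0.14
grasp_force: 33.8
```

Emit:
step_arm --motion '[{"claw": 5,"delta_pos": [0,0,1],"turn": 0},{"claw": 5,"delta_pos": [0,0,0],"turn": 0}]'

```text
clock: 9.28
eef_pos: [438.3, 10.5, 46.0]
tcp_rot: [-3.142, 0.0, 1.353]
contact_force: [-1.3, -0.5, -1.4]
opening: 0.141
grasp_force: 33.8
```

Near touching. Now I'll open slowly so that the lid leans boss-side.

Emit:
step_arm --motion '[{"claw": 14,"delta_pos": [0,0,0],"turn": 0},{"claw": 18,"delta_pos": [0,0,0],"turn": 0},{"claw": 23,"delta_pos": [0,0,0],"turn": 0},{"claw": 28,"delta_pos": [0,0,0],"turn": 0},{"claw": 34,"delta_pos": [0,0,0],"turn": 0},{"claw": 40,"delta_pos": [0,0,0],"turn": 0},{"claw": 46,"delta_pos": [0,0,0],"turn": 0},{"claw": 52,"delta_pos": [0,0,0],"turn": 0}]'

```text
clock: 9.95
eef_pos: [438.3, 10.5, 46.1]
tcp_rot: [-3.142, -0.0, 1.353]
contact_force: [0.1, -0.2, -0.1]
opening: 0.608
grasp_force: 0.1
```

Emit:
step_arm --motion '[{"claw": 58,"delta_pos": [0,0,0],"turn": 0},{"claw": 64,"delta_pos": [0,0,0],"turn": 0},{"claw": 70,"delta_pos": [0,0,0],"turn": 0},{"claw": 76,"delta_pos": [0,0,0],"turn": 0},{"claw": 82,"delta_pos": [0,0,0],"turn": 0},{"claw": 85,"delta_pos": [0,0,0],"turn": 0},{"claw": 85,"delta_pos": [0,0,0],"turn": 0}]'

```text
clock: 10.53
eef_pos: [438.4, 10.5, 46.1]
tcp_rot: [3.142, -0.0, 1.353]
contact_force: [-1.0, 0.8, -0.0]
opening: 0.995
grasp_force: 0.0
```

```bash
python3 - <<'E'
from h import *
snap("side","d5");snap("scene","s5")
a=load("s5")["img"];b=load("d5")["img"]
p=[321,187];q=[332,231]
A=a[p[1]-60:p[1]+60,p[0]-60:p[0]+60];B=b[q[1]-60:q[1]+60,q[0]-60:q[0]+60]
cv2.imwrite("pics/c5.png",cv2.resize(np.hstack([A,B]),(800,400),interpolation=cv2.INTER_CUBIC)[:,:,::-1])
E
```

```text
(no output)
```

View pics/c5.png

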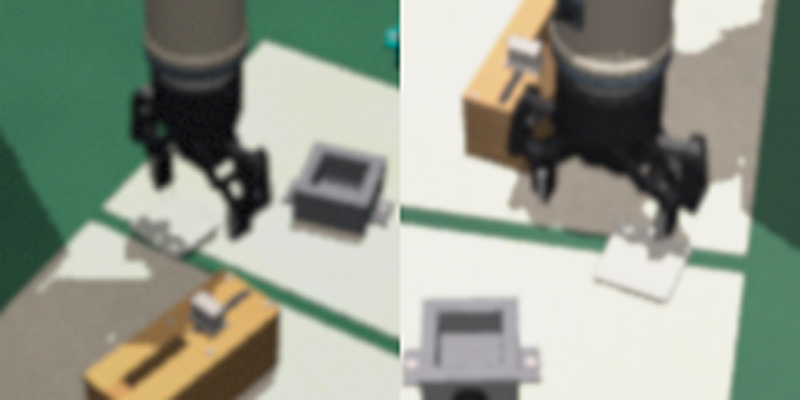

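The lid has toppled and lies flat at about crop (175,230) and (642,262), smooth face up. I'll rise for a wrist view.

Emit:
step_arm --motion '[{"claw": 85,"delta_pos": [0,0,-20],"turn": 0},{"claw": 85,"delta_pos": [0,0,-35],"turn": 0},{"claw": 85,"delta_pos": [0,-15,-35],"turn": 0},{"claw": 85,"delta_pos": [0,-15,-30],"turn": 0},{"claw": 85,"delta_pos": [0,0,0],"turn": 0},{"claw": 85,"delta_pos": [0,0,0],"turn": 0}]'

```text
clock: 11.13
eef_pos: [409.8, 17.1, 167.7]
tcp_rot: [3.138, -0.001, 1.353]
contact_force: [0.6, -1.4, -1.0]
opening: 0.997
grasp_force: 0.0
```

```bash
python3 - <<'E'
from h import *
s=sense();print(s["eef_pos"],s["tcp_rot"])
f=snap("wrist","w6"); q=proj(f,[[408,17,13]])[0]; print(q)
x,y=int(q[0]),int(q[1]); x0,y0=max(x-100,0),max(min(y-75,250),0); print(x0,y0)
cv2.imwrite("pics/c6.png",cv2.resize(f["img"][y0:y0+150,x0:x0+200],(800,600),interpolation=cv2.INTER_CUBIC)[:,:,::-1])
E
```

```text
[409.75713608  17.09619643 167.6557641 ] [ 3.13760543e+00 -1.03241462e-03  1.35310861e+00]
[319.52997437 184.78352956]
219 109
```

View pics/c6.png

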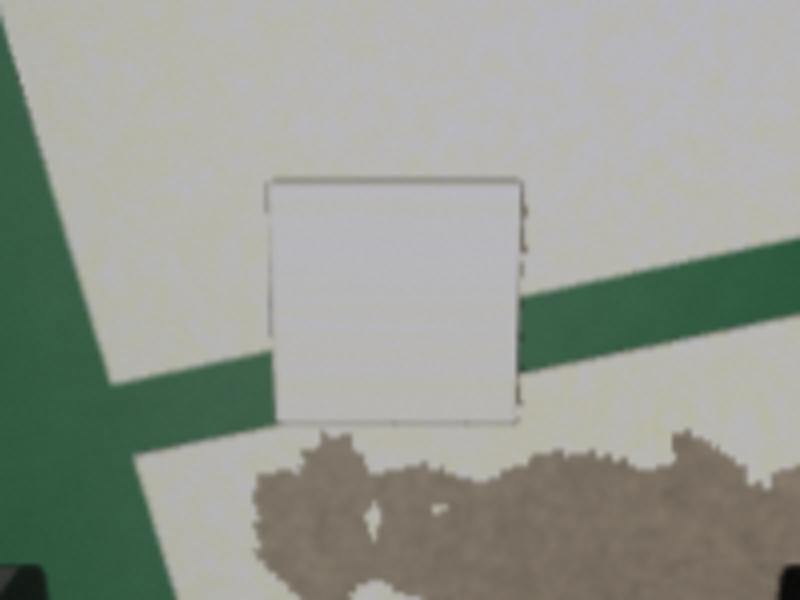

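The lid lies square to the tool. The corners of its top face in the crop are (273,184), (520,182), (518,421) and (277,423). That was the tenth picture, so from here I work by numbers only.

```bash
python3 - <<'E'
from h import *
f=load("w6")
for z in(0,8,13):
    Q=np.array([onz(f,(219+x/4,109+y/4),z) for x,y in((273,184),(520,182),(518,421),(277,423))])
    e=Q[1]+Q[2]-Q[0]-Q[3];g=Q[0]+Q[1]-Q[2]-Q[3]
    print(z,Q.mean(0),np.linalg.norm(e)/2,np.linalg.norm(g)/2,np.arctan2(e[1],e[0])+np.pi/2,np.arctan2(g[1],g[0]))
print(goto(list(Q.mean(0)[:2])+[60]))
E
```

```text
0 [405.87778622  13.40031792   0.        ] 61.61534605270705 62.21554412195382 1.3605878355850942 1.3547070692809289
8 [406.35734093  15.38233094   8.        ] 59.99114385618892 60.57552049319736 1.3605878355850944 1.3547070692809282
13 [406.65706263  16.62108907  13.        ] 58.9760174833651 59.550505725224546 1.3605878355850942 1.3547070692809287
[ -1.   -2.8 106.5]
```

Emit:
step_arm --motion '[{"claw": 80,"delta_pos": [-1,-3,30],"turn": 0},{"claw": 80,"delta_pos": [0,0,40],"turn": 0},{"claw": 80,"delta_pos": [0,0,30],"turn": 0},{"claw": 75,"delta_pos": [0,0,17],"turn": 0},{"claw": 75,"delta_pos": [0,0,10],"turn": 0},{"claw": 75,"delta_pos": [0,0,0],"turn": 0},{"claw": 75,"delta_pos": [0,0,0],"turn": 0}]'

```text
clock: 11.77
eef_pos: [404.8, 16.5, 37.7]
tcp_rot: [-3.138, 0.001, 1.353]
contact_force: [-0.2, 0.1, 1.1]
opening: 0.879
grasp_force: 0.0
```

```bash
python3 - <<'E'
from h import *
print(goto([406.6,16.6,14]),sense()["tcp_rot"],sense()["opening"]*85.4)
E
```

```text
[ 0.5  1.8 23.7] [-3.13803629e+00  9.23925957e-04  1.35274714e+00] 75.10638544741401
```

Emit:
step_arm --motion '[{"claw": 72,"delta_pos": [0.5,1.5,10],"turn": 0},{"claw": 70,"delta_pos": [0,0,8],"turn": 0},{"claw": 70,"delta_pos": [0,0,4],"turn": 0},{"claw": 70,"delta_pos": [0,0,0],"turn": 0}]'

```text
clock: 12.1
eef_pos: [407.1, 16.8, 16.4]
tcp_rot: [-3.141, 0.0, 1.353]
contact_force: [-0.4, 0.0, 0.1]
opening: 0.818
grasp_force: 0.0
```

Emit:
step_arm --motion '[{"claw": 70,"delta_pos": [0,0,2],"turn": 0},{"claw": 70,"delta_pos": [0,0,1],"turn": 0},{"claw": 70,"delta_pos": [0,0,1],"turn": 0},{"claw": 70,"delta_pos": [0,0,0],"turn": 0}]'

```text
clock: 12.43
eef_pos: [407.5, 16.8, 13.1]
tcp_rot: [3.141, -0.0, 1.353]
contact_force: [0.1, -0.2, 0.7]
opening: 0.82
grasp_force: 0.0
```

Emit:
step_arm --motion '[{"claw": 68,"delta_pos": [0,0,1],"turn": 0},{"claw": 68,"delta_pos": [0,0,1],"turn": 0},{"claw": 68,"delta_pos": [0,0,1],"turn": 0},{"claw": 68,"delta_pos": [0,0,0],"turn": 0}]'

```text
clock: 12.77
eef_pos: [407.4, 16.8, 10.0]
tcp_rot: [-3.141, 0.0, 1.353]
contact_force: [-0.9, -0.4, 0.8]
opening: 0.795
grasp_force: 0.0
```

Emit:
step_arm --motion '[{"claw": 68,"delta_pos": [0,0,1],"turn": 0},{"claw": 68,"delta_pos": [0,0,1],"turn": 0},{"claw": 68,"delta_pos": [0,0,0],"turn": 0}]'

```text
clock: 13.02
eef_pos: [407.4, 16.8, 7.9]
tcp_rot: [-3.141, 0.0, 1.353]
contact_force: [0.4, -0.3, 0.7]
opening: 0.797
grasp_force: 0.0
```

Emit:
step_arm --motion '[{"claw": 68,"delta_pos": [0,0,1],"turn": 0},{"claw": 68,"delta_pos": [0,0,1],"turn": 0},{"claw": 68,"delta_pos": [0,0,0],"turn": 0}]'

```text
clock: 13.27
eef_pos: [407.4, 16.8, 5.9]
tcp_rot: [-3.141, 0.0, 1.353]
contact_force: [-0.3, -0.2, 0.1]
opening: 0.803
grasp_force: 0.0
```

Emit:
step_arm --motion '[{"claw": 68,"delta_pos": [0,0,1],"turn": 0},{"claw": 68,"delta_pos": [0,0,1],"turn": 0},{"claw": 68,"delta_pos": [0,0,0],"turn": 0}]'

```text
clock: 13.52
eef_pos: [407.4, 16.8, 3.9]
tcp_rot: [-3.141, 0.0, 1.353]
contact_force: [0.4, -0.1, -0.3]
opening: 0.796
grasp_force: 0.0
```

Emit:
step_arm --motion '[{"claw": 68,"delta_pos": [0,0,1],"turn": 0},{"claw": 68,"delta_pos": [0,0,1],"turn": 0},{"claw": 68,"delta_pos": [0,0,0],"turn": 0}]'

```text
clock: 13.77
eef_pos: [407.4, 16.8, 1.9]
tcp_rot: [-3.141, 0.0, 1.353]
contact_force: [-0.6, 0.3, -0.1]
opening: 0.797
grasp_force: 0.0
```

Emit:
step_arm --motion '[{"claw": 68,"delta_pos": [0,0,1],"turn": 0},{"claw": 68,"delta_pos": [0,0,0],"turn": 0}]'

```text
clock: 13.93
eef_pos: [407.5, 16.8, 1.0]
tcp_rot: [-3.142, 0.0, 1.353]
contact_force: [0.8, -0.2, -0.1]
opening: 0.796
grasp_force: 0.0
```

Emit:
step_arm --motion '[{"claw": 68,"delta_pos": [0,0,1],"turn": 0},{"claw": 68,"delta_pos": [0,0,0],"turn": 0}]'

```text
clock: 14.1
eef_pos: [407.5, 16.8, 0.8]
tcp_rot: [3.142, -0.0, 1.353]
contact_force: [-3.3, 0.6, 20.1]
opening: 0.797
grasp_force: 9.6
```

Emit:
step_arm --motion '[{"claw": 68,"delta_pos": [0,0,1],"turn": 0},{"claw": 68,"delta_pos": [0,0,0],"turn": 0}]'

```text
clock: 14.27
eef_pos: [407.5, 16.8, 0.7]
tcp_rot: [3.141, -0.0, 1.353]
contact_force: [-7.6, 0.3, 42.6]
opening: 0.799
grasp_force: 21.2
```

Bench contact fixes the tip height: the tips are about 1 mm below the TCP at this opening. I'll raise them to the flange and grip.

Emit:
step_arm --motion '[{"claw": 68,"delta_pos": [0,0,-5],"turn": 0},{"claw": 68,"delta_pos": [0,0,-5],"turn": 0},{"claw": 68,"delta_pos": [0,0,0],"turn": 0},{"claw": 68,"delta_pos": [0,0,0],"turn": 0}]'

```text
clock: 14.6
eef_pos: [407.7, 16.8, 9.2]
tcp_rot: [3.141, -0.0, 1.353]
contact_force: [-1.4, 0.5, -0.2]
opening: 0.797
grasp_force: 0.0
```

Emit:
step_arm --motion '[{"claw": 62,"delta_pos": [0,0,0],"turn": 0},{"claw": 50,"delta_pos": [0,0,0],"turn": 0},{"claw": 50,"delta_pos": [0,0,0],"turn": 0},{"claw": 50,"delta_pos": [0,0,0],"turn": 0},{"claw": 50,"delta_pos": [0,0,0],"turn": 0}]' --force 40

```text
clock: 15.02
eef_pos: [407.2, 16.8, 9.1]
tcp_rot: [-3.141, 0.0, 1.353]
contact_force: [-3.1, -0.4, 12.4]
opening: 0.688
grasp_force: 40.2
```

Emit:
step_arm --motion '[{"claw": 50,"delta_pos": [0,0,-5],"turn": 0},{"claw": 50,"delta_pos": [0,0,-15],"turn": 0},{"claw": 50,"delta_pos": [0,0,-30],"turn": 0},{"claw": 50,"delta_pos": [0,0,-30],"turn": 0},{"claw": 50,"delta_pos": [0,0,-15],"turn": -0.1},{"claw": 50,"delta_pos": [0,0,0],"turn": -0.12},{"claw": 50,"delta_pos": [0,0,0],"turn": -0.12},{"claw": 50,"delta_pos": [0,0,0],"turn": -0.086}]'

```text
clock: 15.68
eef_pos: [407.5, 16.8, 104.4]
tcp_rot: [3.141, 0.0, 1.785]
contact_force: [1.5, -0.3, -0.2]
opening: 0.683
grasp_force: 43.6
```

```bash
python3 - <<'E'
from h import *
s=sense();print(s["eef_pos"],s["tcp_rot"],s["grasp_force"],s["opening"]);print(goto([515.5,128.2,104]))
E
```

```text
[407.48430453  16.82024827 104.41909623] [3.14105529e+00 1.04377497e-04 1.78516041e+00] 43.62638533115387 0.6832859819937813
[ 85.9 129.2   0.5]
```

Emit:
step_arm --motion '[{"claw": 50,"delta_pos": [0,20,0],"turn": 0},{"claw": 50,"delta_pos": [0,30,0],"turn": 0},{"claw": 50,"delta_pos": [0,30,0],"turn": 0},{"claw": 50,"delta_pos": [0,30,0],"turn": 0},{"claw": 50,"delta_pos": [0,15,0],"turn": 0},{"claw": 50,"delta_pos": [0,4,0],"turn": 0},{"claw": 50,"delta_pos": [0,0,0],"turn": 0},{"claw": 50,"delta_pos": [0,0,0],"turn": 0}]'

```text
clock: 16.35
eef_pos: [532.2, 43.3, 103.5]
tcp_rot: [-3.139, -0.0, 1.779]
contact_force: [-0.6, -0.5, -0.4]
opening: 0.685
grasp_force: 43.6
```

```bash
cat > edge.py <<'E'
from h import *
def quad(f,c,yaw,half,z,win=5):
    """refine a square (world, height z) by the strongest grey edge across each side; line fits give centre and yaw"""
    g=cv2.GaussianBlur(cv2.cvtColor(f["img"],cv2.COLOR_RGB2GRAY).astype(np.float32),(3,3),0)
    ex=np.array([np.cos(yaw),np.sin(yaw)]);ey=np.array([-ex[1],ex[0]]); out=[]
    for n,t in((ex,ey),(-ex,ey),(ey,ex),(-ey,ex)):
        S=np.linspace(-.75*half,.75*half,25);r=np.arange(half-win,half+win,.2);pk=[]
        for s in S:
            X=np.array([[*(np.array(c[:2])+n*k+t*s),z] for k in r]);q=proj(f,X).astype(np.float32)
            if q.min()<1 or q[:,0].max()>638 or q[:,1].max()>398: continue
            v=cv2.remap(g,q[:,:1],q[:,1:],cv2.INTER_LINEAR)[:,0]; d=np.abs(np.gradient(cv2.GaussianBlur(v.reshape(-1,1),(1,5),0)[:,0]))
            i=np.argmax(d); pk.append((s,r[i],d[i]))
        pk=np.array(pk)
        if len(pk)<8: out.append((np.nan,)*4); continue
        m=np.median(pk[:,1]); k=np.abs(pk[:,1]-m)<1.2; p=np.polyfit(pk[k,0],pk[k,1],1); out.append((p[1],p[0],k.mean(),pk[k,2].mean()))
    return np.array(out)
E
python3 - <<'E'
from edge import *
s=sense();print(s["eef_pos"],s["tcp_rot"])
f=snap("wrist","w7")
print("encl px",proj(f,[[515.5,128.2,40]]),"lid px",proj(f,[[*s["eef_pos"][:2],106]]))
np.set_printoptions(precision=2,suppress=True)
for h in(35,23): print(h,quad(f,(515.5,128.2),.208,h,40))
z=s["eef_pos"][2]+3.9
print("lid",z,quad(f,s["eef_pos"],s["tcp_rot"][2],30,z))
E
```

```text
[532.15235745  43.28188468 103.45615631] [-3.13931527e+00 -2.67814984e-04  1.77884229e+00]
encl px [[324.68839397  82.98374734]] lid px [[322.74194541 264.43656523]]
35 [[34.58 -0.    0.88  3.55]
 [35.79 -0.    0.72  3.57]
 [36.05  0.    0.96  6.79]
 [34.39  0.    0.6   0.82]]
23 [[19.41  0.01  0.8   9.58]
 [20.55 -0.02  0.64  8.03]
 [24.68  0.01  1.    7.08]
 [21.   -0.    1.    6.31]]
lid 107.3561563076006 [[31.46  0.    0.72 11.91]
 [30.23 -0.02  0.96  3.86]
 [30.15  0.    0.84 10.41]
 [29.09  0.02  0.8  11.62]]
```

```bash
python3 - <<'E'
from h import *
np.set_printoptions(linewidth=220,suppress=True)
f=load("w7");g=cv2.cvtColor(f["img"],cv2.COLOR_RGB2GRAY).astype(np.float32)
R=np.array(f["R"]);print("cam",-R.T@f["t"])
def prof(c,yaw,z,ax,r,S):
    ex=np.array([np.cos(yaw),np.sin(yaw)]);ey=np.array([-ex[1],ex[0]]); n,t=(ex,ey) if ax==0 else (ey,ex)
    X=np.array([[*(np.array(c[:2])+n*k+t*s),z] for s in S for k in r]);q=proj(f,X).astype(np.float32)
    v=cv2.remap(g,q[:,:1],q[:,1:],cv2.INTER_LINEAR).reshape(len(S),len(r)); return np.median(v,0).round().astype(int)
c=(515.5,128.2);S=np.linspace(-15,15,31)
for ax in(0,1):
    for r in(np.arange(-39,-16,.75),np.arange(16,39.5,.75)):
        print(ax,*[f"{a:.1f}:{b}" for a,b in zip(r,prof(c,.208,40,ax,r,S))])
E
```

```text
cam [516.47737198 114.94474125 239.23841011]
0 -39.0:113 -38.2:113 -37.5:113 -36.8:113 -36.0:113 -35.2:114 -34.5:112 -33.8:112 -33.0:112 -32.2:112 -31.5:112 -30.8:112 -30.0:112 -29.2:111 -28.5:112 -27.8:112 -27.0:112 -26.2:112 -25.5:111 -24.8:97 -24.0:71 -23.2:47 -22.5:38 -21.8:38 -21.0:50 -20.2:81 -19.5:105 -18.8:111 -18.0:112 -17.2:112 -16.5:111
0 16.0:112 16.8:111 17.5:111 18.2:110 19.0:94 19.8:45 20.5:29 21.2:29 22.0:39 22.8:67 23.5:91 24.2:109 25.0:111 25.8:112 26.5:112 27.2:111 28.0:111 28.8:111 29.5:111 30.2:110 31.0:110 31.8:109 32.5:109 33.2:109 34.0:109 34.8:111 35.5:113 36.2:112 37.0:113 37.8:112 38.5:111 39.2:111
1 -39.0:102 -38.2:102 -37.5:101 -36.8:102 -36.0:102 -35.2:102 -34.5:105 -33.8:108 -33.0:109 -32.2:109 -31.5:109 -30.8:109 -30.0:109 -29.2:110 -28.5:110 -27.8:110 -27.0:110 -26.2:110 -25.5:110 -24.8:110 -24.0:110 -23.2:100 -22.5:81 -21.8:62 -21.0:83 -20.2:107 -19.5:110 -18.8:110 -18.0:110 -17.2:110 -16.5:110
1 16.0:63 16.8:63 17.5:63 18.2:61 19.0:50 19.8:33 20.5:32 21.2:32 22.0:32 22.8:32 23.5:40 24.2:62 25.0:89 25.8:110 26.5:113 27.2:113 28.0:112 28.8:113 29.5:113 30.2:113 31.0:113 31.8:113 32.5:113 33.2:113 34.0:112 34.8:113 35.5:111 36.2:62 37.0:37 37.8:35 38.5:37 39.2:38
```

```bash
python3 - <<'E'
from h import *
print(goto([515.05,129.4,104]))
E
```

```text
[87.8  1.3 -0.4]
```

Emit:
step_arm --motion '[{"claw": 50,"delta_pos": [20,-0.6,0],"turn": 0},{"claw": 50,"delta_pos": [28,0,0],"turn": 0},{"claw": 50,"delta_pos": [24,0,0],"turn": 0},{"claw": 50,"delta_pos": [12,0,10],"turn": 0},{"claw": 50,"delta_pos": [3,0,15],"turn": 0},{"claw": 50,"delta_pos": [0,0,14],"turn": 0},{"claw": 50,"delta_pos": [0,0,0],"turn": 0},{"claw": 50,"delta_pos": [0,0,0],"turn": 0}]'

```text
clock: 17.07
eef_pos: [513.7, 127.9, 64.3]
tcp_rot: [-3.139, 0.0, 1.779]
contact_force: [0.2, 0.6, -0.1]
opening: 0.681
grasp_force: 43.6
```

```bash
python3 - <<'E'
from h import *
s=sense();print(s["eef_pos"],s["tcp_rot"],s["contact_force"],goto([515.05,129.4,56]))
E
```

```text
[513.73163484 127.89988657  64.30650984] [-3.13900538e+00  1.94757743e-04  1.77890518e+00] [ 0.17871237  0.63444857 -0.05027228] [1.2 1.6 8.3]
```

Emit:
step_arm --motion '[{"claw": 50,"delta_pos": [1.2,1.6,4],"turn": 0},{"claw": 50,"delta_pos": [0,0,4],"turn": 0},{"claw": 50,"delta_pos": [0,0,0],"turn": 0},{"claw": 50,"delta_pos": [0,0,0],"turn": 0}]'

```text
clock: 17.4
eef_pos: [516.5, 129.8, 57.2]
tcp_rot: [3.142, 0.0, 1.779]
contact_force: [-0.3, -1.1, -0.8]
opening: 0.68
grasp_force: 43.6
```

```bash
python3 - <<'E'
from h import *
s=sense();print(s["eef_pos"],s["tcp_rot"],s["contact_force"],goto([515.05,129.4,50]))
E
```

```text
[516.50987166 129.76379717  57.16693379] [3.14156664e+00 2.05722044e-05 1.77855292e+00] [-0.26901711 -1.07312667 -0.84413662] [-0.1 -1.5  7.2]
```

Emit:
step_arm --motion '[{"claw": 50,"delta_pos": [-0.1,-1.4,2],"turn": 0},{"claw": 50,"delta_pos": [0,0,1],"turn": 0},{"claw": 50,"delta_pos": [0,0,1],"turn": 0},{"claw": 50,"delta_pos": [0,0,0],"turn": 0},{"claw": 50,"delta_pos": [0,0,0],"turn": 0}]'

```text
clock: 17.82
eef_pos: [515.1, 129.6, 53.1]
tcp_rot: [-3.142, 0.0, 1.779]
contact_force: [0.2, -0.6, -0.8]
opening: 0.687
grasp_force: 43.6
```

Emit:
step_arm --motion '[{"claw": 50,"delta_pos": [0,0,1],"turn": 0},{"claw": 50,"delta_pos": [0,0,1],"turn": 0},{"claw": 50,"delta_pos": [0,0,1],"turn": 0},{"claw": 50,"delta_pos": [0,0,1],"turn": 0},{"claw": 50,"delta_pos": [0,0,0],"turn": 0}]'

```text
clock: 18.23
eef_pos: [515.0, 129.6, 48.9]
tcp_rot: [-3.141, 0.0, 1.779]
contact_force: [0.2, 0.3, -0.8]
opening: 0.685
grasp_force: 43.6
```

Emit:
step_arm --motion '[{"claw": 50,"delta_pos": [0,0,1],"turn": 0},{"claw": 50,"delta_pos": [0,0,1],"turn": 0},{"claw": 50,"delta_pos": [0,0,0],"turn": 0}]'

```text
clock: 18.48
eef_pos: [515.0, 129.6, 46.9]
tcp_rot: [-3.141, -0.0, 1.779]
contact_force: [-0.3, 0.2, -0.3]
opening: 0.687
grasp_force: 43.6
```

Emit:
step_arm --motion '[{"claw": 50,"delta_pos": [0,0,1],"turn": 0},{"claw": 50,"delta_pos": [0,0,0],"turn": 0}]'

```text
clock: 18.65
eef_pos: [515.1, 129.6, 45.9]
tcp_rot: [-3.141, 0.0, 1.779]
contact_force: [0.2, -0.8, 0.1]
opening: 0.688
grasp_force: 43.6
```

The boss is about 3 mm inside the mouth with no contact force. I'll go on down until the tips nearly meet the rim.

Emit:
step_arm --motion '[{"claw": 50,"delta_pos": [0,0,1],"turn": 0},{"claw": 50,"delta_pos": [0,0,1],"turn": 0},{"claw": 50,"delta_pos": [0,0,0],"turn": 0}]'

```text
clock: 18.9
eef_pos: [515.0, 129.6, 43.9]
tcp_rot: [-3.141, 0.0, 1.779]
contact_force: [-0.5, -0.0, -1.4]
opening: 0.686
grasp_force: 43.6
```

Emit:
step_arm --motion '[{"claw": 50,"delta_pos": [0,0,0.5],"turn": 0},{"claw": 50,"delta_pos": [0,0,0.5],"turn": 0},{"claw": 50,"delta_pos": [0,0,0],"turn": 0}]'

```text
clock: 19.15
eef_pos: [515.1, 129.6, 43.4]
tcp_rot: [-3.142, 0.0, 1.779]
contact_force: [-2.8, -1.0, 5.1]
opening: 0.686
grasp_force: 46.8
```

Emit:
step_arm --motion '[{"claw": 50,"delta_pos": [0,0,-0.5],"turn": 0},{"claw": 60,"delta_pos": [0,0,0],"turn": 0},{"claw": 63,"delta_pos": [0,0,0],"turn": 0},{"claw": 66,"delta_pos": [0,0,0],"turn": 0},{"claw": 72,"delta_pos": [0,0,0],"turn": 0},{"claw": 72,"delta_pos": [0,0,0],"turn": 0}]'

```text
clock: 19.65
eef_pos: [515.1, 129.6, 43.5]
tcp_rot: [-3.142, 0.0, 1.779]
contact_force: [0.2, 0.4, 0.1]
opening: 0.843
grasp_force: 0.0
```

Emit:
step_arm --motion '[{"claw": 80,"delta_pos": [0,0,-5],"turn": 0},{"claw": 80,"delta_pos": [0,0,-15],"turn": 0},{"claw": 80,"delta_pos": [0,0,-30],"turn": 0},{"claw": 80,"delta_pos": [0,0,-40],"turn": 0},{"claw": 80,"delta_pos": [-20,0,-25],"turn": 0},{"claw": 80,"delta_pos": [-20,0,0],"turn": 0},{"claw": 80,"delta_pos": [0,0,0],"turn": 0},{"claw": 80,"delta_pos": [0,0,0],"turn": 0}]'

```text
clock: 20.32
eef_pos: [523.5, 89.9, 159.1]
tcp_rot: [3.141, -0.0, 1.777]
contact_force: [-0.8, 0.1, -0.5]
opening: 0.939
grasp_force: 0.0
```

```bash
python3 - <<'E'
from edge import *
np.set_printoptions(precision=2,suppress=True)
f=snap("wrist","w8");s=sense();print(s["eef_pos"],s["opening"],s["contact_force"])
print(proj(f,[[514.8,129.1,45]]))
print("lid top",quad(f,(514.8,129.1),.208,30,45,4));print("rim",quad(f,(514.8,129.1),.208,35,40,3))
# mouth dark?
g=cv2.cvtColor(f["img"],cv2.COLOR_RGB2GRAY)
ex=np.array([np.cos(.208),np.sin(.208)]);ey=np.array([-ex[1],ex[0]])
for k in range(-36,37,4): print(k,[int(g[tuple(proj(f,[[*(np.array([514.8,129.1])+a*ex+k*ey),45]])[0][::-1].astype(int))]) for a in range(-36,37,8)])
E
```

```text
[522.99  90.36 158.5 ] 0.9393038858017533 [ 0.5  -0.09  0.21]
[[321.36 148.16]]
lid top [[29.78  0.    1.    5.09]
 [29.5  -0.    1.    4.32]
 [30.19 -0.    1.    4.55]
 [28.75 -0.01  1.    4.39]]
rim [[35.23 -0.    0.72  3.56]
 [35.19  0.    0.68  3.22]
 [34.62 -0.    1.    5.65]
 [36.99 -0.    1.    3.83]]
-36 [158, 139, 138, 138, 142, 142, 154, 152, 115, 159]
-32 [157, 109, 112, 108, 110, 112, 110, 110, 109, 157]
-28 [158, 154, 157, 155, 155, 155, 158, 159, 158, 155]
-24 [159, 157, 159, 159, 158, 159, 157, 158, 159, 154]
-20 [158, 157, 158, 158, 159, 158, 158, 158, 158, 158]
-16 [159, 158, 159, 159, 158, 158, 159, 160, 159, 159]
-12 [159, 157, 158, 158, 158, 158, 158, 158, 159, 157]
-8 [115, 154, 158, 158, 159, 159, 158, 159, 159, 110]
-4 [112, 157, 158, 159, 158, 158, 160, 159, 159, 111]
0 [109, 157, 158, 158, 158, 158, 157, 158, 158, 80]
4 [158, 158, 158, 159, 160, 159, 158, 159, 159, 158]
8 [110, 157, 159, 158, 158, 158, 159, 159, 159, 112]
12 [115, 158, 159, 158, 158, 159, 159, 159, 159, 115]
16 [115, 154, 158, 158, 159, 158, 158, 159, 158, 106]
20 [158, 157, 159, 159, 159, 159, 158, 158, 158, 158]
24 [157, 156, 159, 158, 158, 158, 159, 158, 158, 159]
28 [156, 158, 159, 158, 158, 158, 158, 158, 158, 156]
32 [157, 116, 117, 119, 117, 116, 114, 116, 113, 156]
36 [159, 157, 157, 156, 40, 39, 83, 158, 157, 158]
```

The lid sits centred and level within measuring error. A gentle press with shut fingers will confirm it is seated: contact is expected at TCP z of about 53.

Emit:
step_arm --motion '[{"claw": 0,"delta_pos": [20,0,0],"turn": 0},{"claw": 0,"delta_pos": [20,0,0],"turn": 0},{"claw": 0,"delta_pos": [0,0,30],"turn": 0},{"claw": 0,"delta_pos": [0,0,30],"turn": 0},{"claw": 0,"delta_pos": [0,0,25],"turn": 0},{"claw": 0,"delta_pos": [0,0,10],"turn": 0},{"claw": 0,"delta_pos": [0,0,0],"turn": 0},{"claw": 0,"delta_pos": [0,0,0],"turn": 0}]'

```text
clock: 21.03
eef_pos: [514.7, 129.9, 63.3]
tcp_rot: [-3.14, -0.0, 1.779]
contact_force: [0.7, 0.0, 0.3]
opening: -0.004
grasp_force: 0.0
```

Emit:
step_arm --motion '[{"claw": 0,"delta_pos": [0,0,4],"turn": 0},{"claw": 0,"delta_pos": [0,0,1],"turn": 0},{"claw": 0,"delta_pos": [0,0,0],"turn": 0},{"claw": 0,"delta_pos": [0,0,0],"turn": 0}]'

```text
clock: 21.37
eef_pos: [515.6, 129.6, 59.3]
tcp_rot: [3.14, -0.0, 1.779]
contact_force: [0.2, 0.6, -0.0]
opening: 0.003
grasp_force: 0.0
```

Emit:
step_arm --motion '[{"claw": 0,"delta_pos": [0,0,2],"turn": 0},{"claw": 0,"delta_pos": [0,0,1.5],"turn": 0},{"claw": 0,"delta_pos": [0,0,1.5],"turn": 0},{"claw": 0,"delta_pos": [0,0,0],"turn": 0},{"claw": 0,"delta_pos": [0,0,0],"turn": 0}]'

```text
clock: 21.78
eef_pos: [515.0, 129.5, 53.4]
tcp_rot: [-3.141, 0.0, 1.779]
contact_force: [-0.6, -0.2, 0.4]
opening: 0.0
grasp_force: 0.0
```

Emit:
step_arm --motion '[{"claw": 0,"delta_pos": [0,0,1],"turn": 0},{"claw": 0,"delta_pos": [0,0,0],"turn": 0}]'

```text
clock: 21.95
eef_pos: [515.2, 129.6, 53.0]
tcp_rot: [-3.142, 0.0, 1.779]
contact_force: [-3.1, -0.1, 8.7]
opening: 0.006
grasp_force: 3.9
```

Contact comes at exactly z = 45 mm, so the lid is seated. I'll back off and hand in.

Emit:
step_arm --motion '[{"claw": 0,"delta_pos": [0,0,-10],"turn": 0},{"claw": 0,"delta_pos": [0,0,-30],"turn": 0},{"claw": 0,"delta_pos": [0,0,-40],"turn": 0},{"claw": 0,"delta_pos": [-20,0,-25],"turn": 0},{"claw": 0,"delta_pos": [-20,0,0],"turn": 0},{"claw": 0,"delta_pos": [0,0,0],"turn": 0},{"claw": 0,"delta_pos": [0,0,0],"turn": 0}]'

```text
clock: 22.53
eef_pos: [523.6, 89.9, 158.3]
tcp_rot: [3.141, -0.0, 1.777]
contact_force: [-0.7, 0.2, 0.2]
opening: 0.002
grasp_force: 0.0
```

```bash
python3 - <<'E'
from edge import *
np.set_printoptions(precision=2,suppress=True)
f=snap("wrist","w9");print(quad(f,(514.8,129.1),.208,30,45,4))
print(sense()["eef_pos"],sense()["contact_force"]); print(sign_off())
E
```

```text
[[29.78  0.    1.    5.22]
 [29.51 -0.    1.    4.41]
 [30.2   0.    1.    4.68]
 [29.    0.    1.    4.46]]
[523.06  90.39 157.65] [-0.79  1.01 -0.28]
the job is handed in; nothing more can be done
None
```

The job is handed in at 22.5 s: the slide was pushed to its stop, and the lid is seated on the grey enclosure, boss down and flange on the rim (top at 45 mm by a light press), with the arm clear and the jar, screwdriver, mug and carton untouched.

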